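# Zero the coffee grinder with the inner knob

### The job

Zero the coffee grinder: turn only the small black inner knob clockwise until you feel the burrs just begin to touch, without forcing it and without dragging the silver outer ring along, and let go of it there. Then push the red lock lever fully over to the grinder's back. Leave everything else where it is.

Things in the scene. Friction and masses are not known exactly. Their poses are not given: they have to be found in the camera images.
- grinder: low dark-blue coffee grinder, fixed. Origin on the counter under the axis of its round burr head (130 mm wide, top at z 160 mm); x from the spout (towards the robot) to the back, y to its left. Motor block 120 mm (x) by 115 mm (y), top at z 125 mm, to its right, centred at y -125 mm. Ring and knob turn about its vertical axis (x = y = 0).
- fine_knob: small black fluted round inner knob, 34 mm wide, 26 mm tall (z 176 to 202 mm), white pointer line on top along its own -x; origin on the axis at z 172 mm. Clockwise from above (its yaw falls) closes the burrs. It turns with about 0.15 N m of drag while moving and stays where left. The burrs first touch somewhere 0.3 to 1.5 rad clockwise of its start; nothing shows where.
- knob_grip (a point): on the knob's axis at z 199 mm; a downward TCP here has the tips 8 mm above the ring. Past first touch the resisting torque rises springily, 1.2 N m per rad, on top of the drag. Just touching: 0.02 to 0.15 N m above the drag (held when let go). More than 0.24 N m above it (0.2 rad past first touch) jams the burrs.
- outer_ring (a joint): angle of the silver outer ring (rad, grows clockwise from above). Ring: 92 mm in diameter, top face at z 172 mm, with four lugs 6 mm tall at 37 to 45 mm from the axis. It turns very easily (0.03 N m) and must stay as it is.
- ring_mark (a point): red dot on the ring's top face, 41 mm from the axis
- lock_lever (a joint): angle of the red-tipped lock lever on the motor block (rad): 0 leaning 0.5 rad to the grinder's front (-x), 1.0 leaning 0.5 rad to its back (+x) against the stop, locked. It stays where it is left; about 1.2 N at the ball, along its arc, moves it; a straight level push with a grippy fingertip can bind.
- lock_lever_tip (a point): centre of the lever's red ball (26 mm in diameter), on a 50 mm arm whose pivot lies at x 0, y -130, z 147 mm in the grinder's frame; it swings in the grinder's x-z plane, with the ball centre at z 191 mm at both ends and 197 mm halfway
- dosing_cup: steel cup 58 mm wide and 50 mm tall standing on the grinder's base under the spout; origin at the centre of its underside; leave it alone
- hopper: the grinder's amber hopper, taken off: a funnel 128 mm wide and 130 mm tall, standing on the counter beside the burr head; origin at the centre of its underside; leave it alone
- brush: small cleaning brush, 150 mm long, lying on the counter beside the grinder; origin under its middle; leave it alone
- tamper: steel coffee tamper, 58 mm wide, 82 mm tall; origin at the centre of its underside; leave it alone
- portafilter: portafilter: steel basket 68 mm wide, 32 mm tall, with a wooden handle 130 mm long towards its own -x; origin under the basket; leave it alone
- milk_jug: steel milk jug with handle, 84 mm wide, 100 mm tall; origin at the centre of its underside; leave it alone
- bean_jar: amber jar with a black lid, 90 mm wide, 140 mm tall; origin at the centre of its underside; leave it alone

How it is judged (in metres and radians):
On the way, in this order (a step that is already met when the one before it is completed fails the run):
1. the inner knob is turned clockwise until the burrs just touch (at least 0.02 N m above the drag) (contact force between fine_knob and grinder above 1 N and distance of ring_mark from where it was at the start of the episode below 0.003 m), for 0.2 s.
2. then the lock lever is pushed fully over to the back, the burrs still touching (value of joint lock_lever above 0.9 rad and contact force between fine_knob and grinder above 1 N), for 0.2 s.
At the end, for the whole second after the job is handed in: The inner knob is left where the burrs just touch (at least 0.02 N m above the drag), the outer ring's dot is within 3 mm of where it started, the lock lever is over to the back (beyond 0.9 rad), and the gripper is clear of the grinder (all of step 2 and distance of ring_mark from where it was at the start of the episode below 0.003 m and contact force between the fingers and grinder below 0.1 N).
It fails at once if the silver outer ring is dragged round (its red dot more than 3 mm, about 4 degrees) (distance of ring_mark from where it was at the start of the episode above 0.003 m).
It fails at once if the burrs are jammed: the knob is forced on until the touch adds more than 0.24 N m to its drag (contact force between fine_knob and grinder above 12 N).
It fails at once if a thing standing about (dosing cup, hopper, brush, tamper, portafilter, milk jug, bean jar) is moved more than 20 mm (distance of any of dosing_cup, hopper, brush, tamper, portafilter, milk_jug, bean_jar from where it was at the start of the episode above 0.02 m).
It also fails if it takes over 64 s, if anything falls off the work surface, if the arm or the gripper's body presses on something with over 40 N, if the wrist force passes 120 N, or if a joint passes its speed limit or range.

### The arm

A 6-joint arm with a two-finger parallel gripper is mounted at the origin on the work surface. World frame = base frame: x ahead of the robot, y to its left, z up, the work surface at z = 0. Lengths are in mm, angles in rad, forces in N, time in s.
With the tool pointing down it reaches from about 300 to 775 mm from the base axis. Payload 14.6 kg.
Tool frame: the origin (TCP) lies between the finger pads, 19 mm behind the fingertips; this is the grasp point; z points along the fingers, y is the line along which they close (so a half turn about z gives the same grasp; the last joint's range is limited). The gripper opens to 85 mm and grips with 20 to 120 N. Pads are 22 mm wide; open, the fingers measure 114 mm over their backs; the gripper's body (76 mm by 85 mm) begins 54 mm behind the grasp point. The pads swing forward as they close: fully open they stand 13 mm farther back than shut.
Start: joints at [-1.244, 0.3, 1.521, -0, 1.321, -0.067], TCP at [211.028, -507.895, 249.981] pointing down, gripper open.
Joint ranges: [-3.03, 3.03], [-0.79, 2.21], [0.23, 2.52], [-1.04, 4.18], [0, 3.07], [-2.55, 2.55]. Speed limits (rad/s): [2.22, 2.22, 2.57, 3.14, 3.14, 3.14].

### API

Orientations are given as a unit quaternion [w, x, y, z].
In Python, from rig import bot gives the robot as it stands. Calls block until the motion is done:
- bot.move_to(position, orientation): joint-space move of the TCP to a pose.
- bot.servo_line(position, attitude=None, speed=150, until_force=None): straight line of the TCP; attitude=None keeps the orientation; speed is the mean speed in mm/s. With until_force (N) it stops when the force on the tool has changed by that much, and returns True; else False.
- bot.move_joints(angles): joint-space move.
- bot.move_gripper(opening, grip_force=None): finger opening in mm; grip_force is the grip in N (None keeps the last); returns when the fingers have stopped.
- bot.dwell(seconds).
- bot.ik(position, orientation): joint angles nearest the present ones, or None.
- bot.read_state(): the state.
- bot.read_camera(name): name is "scene" or "top"; returns a dict with "image" (420x560x3 uint8, blue, green, red), "depth" (420x560 float32, mm along the optical axis (not along the pixel's ray), 0 where there is no reading), "fovy" (degrees; the focal length in pixels is half the picture's height over the tangent of half this angle, whatever the lens; pixels are square), "cx", "cy" (the principal point, pixels), "eye" and "attitude" of the camera in the world. Camera axes: x right, y down, z forward; pixel columns grow to the right and rows downward; lengths in mm; the calibration is good to about 2 mm. A picture is of the moment at which its call begins.
A pose or a line that the arm cannot do raises bot.MotionError and nothing moves.
- bot.finish_job(): hands the job in; it is judged then, once.
The state is a dict: "clock": time; "joint_positions": joint angles; "qvel": joint speeds; "effort": joint torques, N m; "ee_pos": TCP position; "tool_rot": TCP orientation; "ft_force": force on the tool from outside, world axes, zero at the start; "moment": the same for the moment, N m; "grip_width": finger opening in mm; "grip_force": force on a finger pad.
Only numpy, scipy, OpenCV 4.12 (cv2) and the standard library are available. Lean on these libraries where they do the work, as an engineer would, in place of code of your own. Each camera call takes 0.05 s, during which the arm holds its last target. There are 200 camera calls.

## Working session

There is one attempt and no reset: what is moved stays moved. The work goes in short steps, each a Python script; the robot and the scene stay as the last script left them, time stands still between calls to the robot, and variables do not carry over. Pictures are saved under pics/ and viewed, at most 10 in all, crops included, and the job is handed in when it is done.

```bash
mkdir -p pics; ls; python3 - <<'E'
from rig import bot
import cv2,numpy as np
for n in("scene","top"):
    c=bot.read_camera(n); cv2.imwrite(f"pics/{n}0.png",c["image"]); np.savez(f"{n}0.npz",**c)
    print(n,c["fovy"],c["cx"],c["cy"],c["eye"],c["attitude"],(c["depth"]>0).mean())
s=bot.read_state();print(s)
E
```

```text
pics
scene 46.191895995813915 283.9533768745657 205.68286072652302 [ 1191.16089286 -1115.37963259  1149.8143653 ] [-0.42519434  0.86929916  0.22678462 -0.10998857] 0.9961309523809524
top 55.9042192502513 274.72673126435404 217.09862527638504 [ 476.39410835    6.58550403 1231.35559377] [-0.01886465  0.71655663 -0.69678277  0.026163  ] 0.9959183673469387
{'clock': 0.1, 'joint_positions': array([-1.24363098e+00,  3.00440727e-01,  1.52154373e+00,  2.16549668e-05,
        1.32071718e+00, -6.66043923e-02]), 'qvel': array([ 0.00013973, -0.00081582, -0.00175361, -0.00037074,  0.00165567,
       -0.00068106]), 'effort': array([ 1.56248465e-03, -5.44371486e+01, -3.62366545e+01,  1.57219159e-05,
        3.06747861e-03,  5.88856324e-05]), 'ee_pos': array([ 210.95419294, -507.71660952,  249.45377061]), 'tool_rot': array([-5.51152374e-04,  9.80681077e-01,  1.95612674e-01, -6.16345833e-05]), 'ft_force': array([-0.23917135,  0.27961901,  0.87320702]), 'moment': array([9.23253230e-03, 4.26984016e-02, 9.66609190e-05]), 'grip_force': 0.0, 'grip_width': 85.32221063490076}
```

View pics/scene0.png

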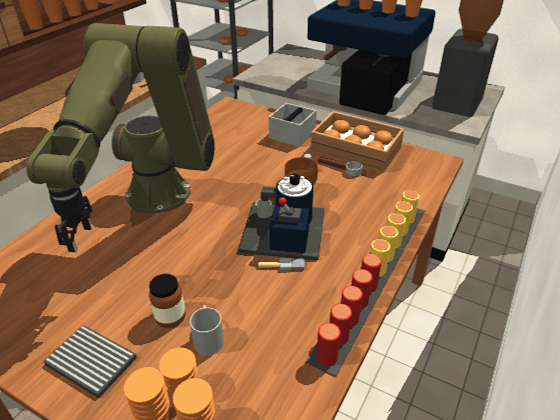

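View pics/top0.png

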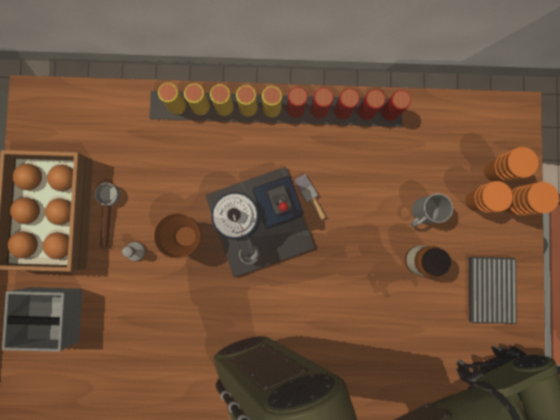

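```bash
cat > h.py <<'E'
import numpy as np,cv2
from scipy.spatial.transform import Rotation as R
def rot(q): return R.from_quat([q[1],q[2],q[3],q[0]]).as_matrix()
def cloud(c):
    d=np.asarray(c["depth"],float);h,w=d.shape;f=h/2/np.tan(np.radians(float(c["fovy"]))/2)
    v,u=np.mgrid[:h,:w]
    P=np.stack([(u-c["cx"])/f*d,(v-c["cy"])/f*d,d],-1)
    return P@rot(c["attitude"]).T+c["eye"]
def proj(c,p):
    f=420/2/np.tan(np.radians(float(c["fovy"]))/2);q=(np.asarray(p)-c["eye"])@rot(c["attitude"])
    return q[...,:2]/q[...,2:]*f+[c["cx"],c["cy"]]
def ray(c,uv):
    f=420/2/np.tan(np.radians(float(c["fovy"]))/2)
    return rot(c["attitude"])@np.array([(uv[0]-c["cx"])/f,(uv[1]-c["cy"])/f,1])
def tri(cs,uvs):
    A=np.zeros((3,3));b=np.zeros(3)
    for c,uv in zip(cs,uvs):
        d=ray(c,uv);d/=np.linalg.norm(d);M=np.eye(3)-np.outer(d,d);A+=M;b+=M@c["eye"]
    return np.linalg.solve(A,b)
E
python3 - <<'E'
from h import *
C={n:dict(np.load(f"{n}0.npz")) for n in("scene","top")}
P={n:cloud(c) for n,c in C.items()}
print("ground",P["top"][300,150],P["top"][215,235],P["scene"][300,250])
box={"top":(150,290,200,340),"scene":(160,275,230,335)}
red=[]
for n in("top","scene"):
    a,b,l,r=box[n];im=C[n]["image"][a:b,l:r].astype(int);p=P[n][a:b,l:r]
    m=(im[...,2]>120)&(im[...,1]<70)&(im[...,0]<80)
    k,lab,st,ce=cv2.connectedComponentsWithStats(m.astype(np.uint8))
    for i in range(1,k): print(n,"red",st[i,4],ce[i]+[l,a],np.median(p[lab==i],0))
    z=p[...,2]
    for lo,hi in((164,178),(195,207),(120,131),(100,140)):
        q=p[(z>lo)&(z<hi)]
        if len(q)>4: (c,s,an)=cv2.minAreaRect(q[:,:2].astype(np.float32)); print(n,lo,hi,len(q),q.mean(0),"rect",c,s,an)
vis=[]
for n in("top","scene"):
    a,b,l,r=box[n];vis.append(cv2.resize(C[n]["image"][a:b,l:r],(395,395 if n=="top" else 432),interpolation=cv2.INTER_CUBIC))
vis[0]=cv2.copyMakeBorder(vis[0],0,37,0,5,0)
cv2.imwrite("pics/crop.png",np.hstack(vis))
E
```

```text
ground [2.89652799e+02 3.70228389e+02 7.44266847e-03] [544.86955029 100.63567182 199.89885914] [ 612.6186428  -287.74957864    4.47794281]
top red 47 [282.23404255 205.93617021] [571.7774362  -21.38940525 201.02350681]
top 164 178 763 [546.13432975 105.10342576 170.97578742] rect (573.0184326171875, 75.32090759277344) (98.80929565429688, 172.69378662109375) 35.11029815673828
top 195 207 197 [554.07597086  65.94840558 200.22184387] rect (555.4257202148438, 43.31166458129883) (32.4880256652832, 158.93699645996094) 7.3664069175720215
top 120 131 1145 [587.57169454  -7.37046846 123.72771578] rect (562.5380859375, 24.757293701171875) (144.65817260742188, 233.86416625976562) 40.77623748779297
top 100 140 1513 [568.33900637   4.9750885  125.006061  ] rect (559.8768920898438, 27.077621459960938) (145.9578094482422, 241.42881774902344) 40.33437728881836
scene red 2 [315.5 162.5] [528.06172121 320.25833969 130.61082276]
scene red 1 [285. 166.] [432.97969336 252.92402438 122.71549616]
scene red 1 [317. 169.] [550.72404566 287.32275904 127.53461103]
scene red 17 [293.47058824 171.64705882] [446.97233725 303.78293417  72.42815715]
scene red 37 [281.97297297 199.78378378] [576.18167895 -26.46223457 201.38593946]
scene 164 178 363 [557.23839193  85.33671386 171.1561497 ] rect (579.46826171875, 71.69326782226562) (122.98603820800781, 182.97305297851562) 41.90472412109375
scene 195 207 91 [561.26183107  49.50276781 201.50203081] rect (558.6073608398438, 42.99024963378906) (35.213436126708984, 163.80787658691406) 8.571041107177734
scene 120 131 695 [579.93508257  28.63333136 126.07985388] rect (515.50244140625, 119.34243774414062) (183.28392028808594, 424.6365661621094) 20.420669555664062
scene 100 140 1400 [561.53369344  65.16178273 122.23899464] rect (513.7845458984375, 123.10931396484375) (184.29144287109375, 432.8873291015625) 20.434755325317383
```

View pics/crop.png

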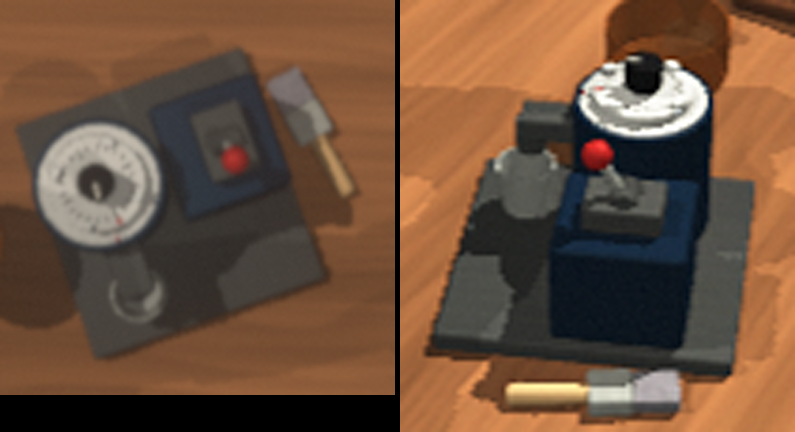

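```bash
python3 - <<'E'
from h import *
from scipy.optimize import least_squares
C={n:dict(np.load(f"{n}0.npz")) for n in("scene","top")}
for n,c in C.items():
    P=cloud(c);im=c["image"].astype(int);r=np.hypot(P[...,0]-546,P[...,1]-103)
    dark=im.max(-1)<70
    k=(r<28)&(P[...,2]>192)&(P[...,2]<210)
    q=P[k];cen,rad=cv2.minEnclosingCircle(q[:,:2].astype(np.float32))
    print(n,"knob",k.sum(),q.mean(0),cen,rad,"px",np.argwhere(k).mean(0)[::-1])
    g=(r<60)&(P[...,2]>166)&(P[...,2]<182);q=P[g];hull=cv2.convexHull(q[:,:2].astype(np.float32))[:,0]
    cen,rad=cv2.minEnclosingCircle(q[:,:2].astype(np.float32))
    s=least_squares(lambda x:np.hypot(*(hull-x[:2]).T)-x[2],[546,103,46]);print(" ring",len(q),cen,rad,s.x,np.median(q[:,2]))
    b=(P[...,2]>120)&(P[...,2]<130)&(r>75)&(abs(P[...,0]-585)<110)&(abs(P[...,1]+15)<90);q=P[b]
    print(" block",len(q),cv2.minAreaRect(q[:,:2].astype(np.float32)))
    b=(P[...,2]>183)&(P[...,2]<210)&(abs(P[...,1]+22)<25)&(abs(P[...,0]-575)<30);q=P[b];print(" ball",len(q),q.mean(0),"px",np.argwhere(b).mean(0)[::-1])
    bs=(P[...,2]>6)&(P[...,2]<40)&(abs(P[...,0]-560)<150)&(abs(P[...,1]-50)<150)&(im.max(-1)-im.min(-1)<25);
    print(" base",bs.sum(),cv2.minAreaRect(P[bs][:,:2].astype(np.float32)))
B=tri([C["scene"],C["top"]],[(281.97,199.78),(282.23,205.94)]);print("ball tri",B)
from rig import bot
# IK check over wrist yaw
for y in np.arange(-3.1,3.2,.4):
    q=bot.ik([547,102,240],[0,np.cos(y/2),np.sin(y/2),0]); print(round(y,2),None if q is None else np.round(q,2))
E
```

```text
scene knob 74 [552.07628964 101.32199241 201.30352163] (548.9122314453125, 104.86661529541016) 20.143224716186523 px [294.02702703 177.52702703]
 ring 303 (546.51611328125, 103.1909408569336) 59.41907501220703 [548.20365018 101.086716    55.93467024] 174.5415735715361
 block 463 ((573.3156127929688, 8.714805603027344), (145.1128387451172, 174.77439880371094), 22.568880081176758)
 ball 53 [576.57051715 -28.12913603 198.37074411] px [281.54716981 200.56603774]
 base 2019 ((553.62939453125, 16.012039184570312), (268.68536376953125, 314.6619567871094), 20.49504852294922)
top knob 140 [546.51603796 105.82196187 200.19804101] (546.6600341796875, 105.89608764648438) 17.5859317779541 px [233.02142857 214.30714286]
 ring 758 (546.5310668945312, 106.3467788696289) 45.9633674621582 [546.08297377 106.33300645  45.34522766] 171.07984554287987
 block 1071 ((591.5558471679688, -10.29150390625), (118.5829086303711, 113.8695297241211), 21.2866268157959)
 ball 75 [570.46374558 -23.41941365 198.41272907] px [282.74666667 206.64      ]
 base 3302 ((547.7833251953125, 18.73284912109375), (266.9365539550781, 312.67681884765625), 20.605934143066406)
ball tri [573.32143955 -21.57783539 195.87409216]
-3.1 [ 0.12  0.32  1.52 -0.    1.3  -1.49]
-2.7 [ 0.12  0.32  1.52 -0.    1.3  -1.89]
-2.3 [ 0.12  0.32  1.52 -0.    1.3  -2.29]
-1.9 None
-1.5 None
-1.1 None
-0.7 [ 0.12  0.32  1.52 -0.    1.3   2.39]
-0.3 [ 0.12  0.32  1.52 -0.    1.3   1.99]
0.1 [ 0.12  0.32  1.52 -0.    1.3   1.59]
0.5 [ 0.12  0.32  1.52 -0.    1.3   1.19]
0.9 [ 0.12  0.32  1.52 -0.    1.3   0.79]
1.3 [ 0.12  0.32  1.52 -0.    1.3   0.39]
1.7 [ 0.12  0.32  1.52 -0.    1.3  -0.01]
2.1 [ 0.12  0.32  1.52 -0.    1.3  -0.41]
2.5 [ 0.12  0.32  1.52 -0.    1.3  -0.81]
2.9 [ 0.12  0.32  1.52 -0.    1.3  -1.21]
```

```bash
cat >> h.py <<'E'
def down(y): return [0,np.cos(y/2),np.sin(y/2),0]
def st(bot,n=5):
    S=[]
    for _ in range(n): bot.dwell(0.03);S.append(bot.read_state())
    f=np.mean([s["ft_force"] for s in S],0);m=np.array([s["moment"] for s in S])
    s=S[-1];return s,f,m.mean(0),m[:,2].std()
def show(bot,t,n=5):
    s,f,m,sd=st(bot,n);print(t,"t%.2f"%s["clock"],"p",np.round(s["ee_pos"],1),"j6 %.3f"%s["joint_positions"][5],"F",np.round(f,2),"M",np.round(m,3),"sd %.4f"%sd,"w %.1f g %.1f"%(s["grip_width"],s["grip_force"]),flush=True)
    return s,f,m
E
python3 - <<'E'
from h import *
from rig import bot
y=2.09
bot.move_to([547.5,104,260],down(y)); show(bot,"above")
bot.move_gripper(56)
print(bot.servo_line([547.5,104,203],speed=60,until_force=6)); show(bot,"down")
bot.move_gripper(30,20); show(bot,"closed")
R_=rot(bot.read_state()["tool_rot"]);print("tool y",R_[:,1])
E
```

```text
above t2.74 p [547.6 103.5 260. ] j6 -0.397 F [0.15 0.04 0.31] M [ 0.026 -0.     0.001] sd 0.0375 w 85.3 g 0.0
False
down t4.42 p [547.6 104.  203.3] j6 -0.397 F [0.09 0.04 0.01] M [-0.009  0.001 -0.002] sd 0.0155 w 55.9 g 0.0
closed t4.90 p [548.1 104.3 203.5] j6 -0.397 F [4.26 2.65 0.66] M [ 0.455 -0.708 -0.011] sd 0.0279 w 33.3 g 21.0
tool y [0.86817164 0.49625932 0.00216685]
```

```bash
cat >> h.py <<'E'
def centre(bot,p,k=7.0,n=4):
    for i in range(n):
        s,f,m=show(bot,"c")
        t=rot(s["tool_rot"])[:,1];d=f@t
        if abs(d)<0.6: break
        p=p+np.clip(d/k,-2,2)*t*[1,1,0];bot.servo_line(p,speed=20)
    print("cmd",p);return p
E
python3 - <<'E'
from h import *
from rig import bot
p=centre(bot,np.array([547.5,104,203.]))
bot.move_gripper(56)
y=2.09+np.pi/2
bot.move_to(p,down(y)); show(bot,"rot")
bot.move_gripper(30,20)
p=centre(bot,p)
np.save("p.npy",p)
E
```

```text
c t5.07 p [548.1 104.3 203.5] j6 -0.397 F [4.89 2.75 0.79] M [ 0.439 -0.746 -0.028] sd 0.0201 w 32.7 g 21.0
c t5.48 p [548.2 104.4 203.4] j6 -0.397 F [-1.68 -0.47  5.6 ] M [-0.034  0.343  0.009] sd 0.0242 w 33.3 g 21.3
c t5.90 p [548.2 104.3 203.4] j6 -0.397 F [-0.14  0.83  5.38] M [0.133 0.062 0.002] sd 0.0255 w 33.2 g 21.3
cmd [547.98669008 104.27822305 203.        ]
rot t7.82 p [548.  104.3 203. ] j6 -1.967 F [0.35 0.25 0.24] M [-0.003 -0.001  0.02 ] sd 0.0234 w 55.6 g 0.0
c t8.31 p [547.5 105.3 203.4] j6 -1.967 F [-7.11  7.12  5.61] M [1.248 1.156 0.048] sd 0.0327 w 32.8 g 19.9
c t8.72 p [547.4 105.5 203.4] j6 -1.965 F [-2.76 -0.25  6.39] M [-0.022  0.424  0.073] sd 0.0350 w 33.2 g 20.1
c t9.14 p [547.3 105.5 203.4] j6 -1.965 F [-1.83 -0.49  5.86] M [-0.195  0.309  0.059] sd 0.0127 w 33.1 g 20.1
cmd [547.21523623 105.62693698 203.        ]
```

```bash
cat >> h.py <<'E'
def turn(bot,dq,n=12):
    global J
    J[5]+=dq;bot.move_joints(J)
    M=[]
    for _ in range(n): bot.dwell(0.02);s=bot.read_state();M.append(s["moment"][2])
    print("t%.2f cmd %.3f q %.3f mz %.4f sd %.3f F"%(s["clock"],J[5],s["joint_positions"][5],np.mean(M),np.std(M)),np.round(s["ft_force"],1),"eff %.3f"%s["effort"][5],flush=True)
    return np.mean(M)
E
python3 - <<'E'
import h
from h import *
from rig import bot
bot.move_gripper(30,45)
h.J=np.array(bot.ik(np.load("p.npy"),down(2.09+np.pi/2)))
print(h.J)
for dq in(0,.06,.06,.06): turn(bot,dq)
np.save("J.npy",h.J)
E
```

```text
[ 1.24962034e-01  3.57946168e-01  1.55682047e+00 -4.44089210e-16
  1.22682601e+00 -1.96503797e+00]
t9.81 cmd -1.965 q -1.965 mz 0.0593 sd 0.031 F [-2.  -0.5  6.9] eff 0.063
t10.26 cmd -1.905 q -1.905 mz -0.1446 sd 0.029 F [-2.6 -1.4  7.2] eff -0.149
t10.71 cmd -1.845 q -1.845 mz -0.1548 sd 0.034 F [-2.6 -0.5  7. ] eff -0.149
t11.16 cmd -1.785 q -1.785 mz -0.1468 sd 0.024 F [-3.1 -0.9  7.1] eff -0.149
```

```bash
python3 - <<'E'
import h
from h import *
from rig import bot
h.J=np.load("J.npy")
for i in range(50):
    turn(bot,.03,4); e=bot.read_state()["effort"][5]
    if e>-0.149+0.025: break
np.save("J.npy",h.J)
bot.dwell(.3);print(bot.read_state()["effort"])
E
```

```text
t11.47 cmd -1.755 q -1.755 mz -0.1093 sd 0.030 F [-2.5  0.5  7.6] eff -0.071
[  0.14224484 -52.47464061 -33.19806933   0.08246765  -0.67463698
  -0.09132456]
```

```bash
python3 - <<'E'
import h
from h import *
from rig import bot
h.J=np.load("J.npy")
for i in range(28):
    turn(bot,.06,4); e=bot.read_state()["effort"][5]
    if e>-0.149+0.015 : break
np.save("J.npy",h.J)
E
```

```text
t12.09 cmd -1.695 q -1.695 mz -0.1399 sd 0.035 F [-4.  -0.5  8. ] eff -0.103
```

```bash
python3 - <<'E'
import h
from h import *
from rig import bot
h.J=np.load("J.npy")
turn(bot,.03,8)
bot.dwell(.2);turn(bot,0,8);turn(bot,0.03,8);turn(bot,0,8)
np.save("J.npy",h.J)
E
```

```text
t12.47 cmd -1.665 q -1.665 mz -0.0899 sd 0.033 F [-2.5 -0.4  7.7] eff -0.089
t13.06 cmd -1.665 q -1.665 mz -0.0856 sd 0.027 F [-3.5 -0.5  7. ] eff -0.091
t13.44 cmd -1.635 q -1.635 mz -0.0714 sd 0.015 F [-2.9  0.8  7.4] eff -0.087
t13.82 cmd -1.635 q -1.635 mz -0.1063 sd 0.025 F [-2.9 -0.6  8. ] eff -0.089
```

```bash
python3 - <<'E'
import h
from h import *
from rig import bot
h.J=np.load("J.npy")
E=[]
for i in range(48):
    turn(bot,.03,7); e=bot.read_state()["effort"][5]
    if e>-0.089+0.04: break
np.save("J.npy",h.J)
turn(bot,0,8)
E
```

```text
t14.19 cmd -1.605 q -1.605 mz -0.0871 sd 0.024 F [-2.1 -0.1  7.4] eff -0.086
t14.56 cmd -1.575 q -1.575 mz -0.0791 sd 0.035 F [-2.5 -0.   6.6] eff -0.086
t14.93 cmd -1.545 q -1.545 mz -0.0829 sd 0.021 F [-2.5 -0.2  6.9] eff -0.086
t15.29 cmd -1.515 q -1.515 mz -0.0905 sd 0.029 F [-3.2  0.1  7.3] eff -0.086
t15.66 cmd -1.485 q -1.485 mz -0.1062 sd 0.023 F [-2.6 -0.5  7. ] eff -0.086
t16.02 cmd -1.455 q -1.455 mz -0.0813 sd 0.050 F [-4.1 -0.2  6.9] eff -0.086
t16.39 cmd -1.425 q -1.425 mz -0.1036 sd 0.028 F [-3.   0.1  7.4] eff -0.086
t16.76 cmd -1.395 q -1.395 mz -0.0795 sd 0.030 F [-3.3 -0.3  6.7] eff -0.086
t17.12 cmd -1.365 q -1.365 mz -0.0735 sd 0.025 F [-4.1 -0.1  6.6] eff -0.086
t17.49 cmd -1.335 q -1.335 mz -0.0718 sd 0.026 F [-2.7 -0.3  6.9] eff -0.086
t17.86 cmd -1.305 q -1.305 mz -0.1019 sd 0.026 F [-2.4  0.7  6.9] eff -0.086
t18.23 cmd -1.275 q -1.275 mz -0.0859 sd 0.031 F [-3.2 -0.6  7.4] eff -0.086
t18.59 cmd -1.245 q -1.245 mz -0.0792 sd 0.033 F [-2.3 -0.   7.5] eff -0.086
t18.96 cmd -1.215 q -1.215 mz -0.1022 sd 0.031 F [-2.7  0.1  8.2] eff -0.086
t19.32 cmd -1.185 q -1
[... 278 characters left out ...]
 -0.086
t20.79 cmd -1.065 q -1.065 mz -0.0858 sd 0.015 F [-2.   0.5  7.6] eff -0.086
t21.16 cmd -1.035 q -1.035 mz -0.1154 sd 0.034 F [-3.1  0.6  7.8] eff -0.086
t21.52 cmd -1.005 q -1.005 mz -0.0914 sd 0.030 F [-2.9  0.1  7.3] eff -0.086
t21.89 cmd -0.975 q -0.975 mz -0.0987 sd 0.017 F [-2.8 -0.   7.1] eff -0.086
t22.26 cmd -0.945 q -0.945 mz -0.0949 sd 0.041 F [-3.  -0.1  6.4] eff -0.086
t22.62 cmd -0.915 q -0.915 mz -0.0791 sd 0.026 F [-2.4  0.1  7.5] eff -0.086
t22.99 cmd -0.885 q -0.885 mz -0.0838 sd 0.022 F [-2.8  0.1  7.2] eff -0.081
t23.36 cmd -0.855 q -0.855 mz -0.0716 sd 0.030 F [-3.6 -1.   6.7] eff -0.049
t23.74 cmd -0.855 q -0.855 mz -0.0349 sd 0.022 F [-2.8  0.9  7.7] eff -0.053
```

```bash
python3 - <<'E'
import h
from h import *
from rig import bot
h.J=np.load("J.npy")
turn(bot,.03,8); turn(bot,.01,8);turn(bot,0,8)
p=np.load("p.npy");s=bot.read_state();print(s["ee_pos"],s["grip_width"])
np.save("J.npy",h.J)
E
```

```text
t24.12 cmd -0.825 q -0.825 mz -0.0129 sd 0.025 F [-3.3 -0.4  7.4] eff -0.025
t24.51 cmd -0.815 q -0.815 mz 0.0929 sd 0.039 F [-2.9  0.1  6.1] eff 0.088
t24.89 cmd -0.815 q -0.815 mz 0.0801 sd 0.046 F [-3.2 -0.4  8. ] eff 0.087
[547.31063938 105.71964634 203.55166206] 31.971829604781316
```

```bash
python3 - <<'E'
from h import *
from rig import bot
p=np.load("p.npy")
bot.move_gripper(56); show(bot,"open")
bot.servo_line([p[0],p[1],275],speed=100)
yaw=0.362;u=np.array([np.cos(yaw),np.sin(yaw),0]);piv=np.array([547.3+130*np.sin(yaw),105.6-130*np.cos(yaw),147.])
np.savez("lev.npz",u=u,piv=piv)
ball=lambda a: piv+50*(np.sin(a-.5)*u+np.cos(a-.5)*np.array([0,0,1]))
q=down(yaw+np.pi)
s=ball(0)-u*38+[0,0,11]
bot.move_to([s[0],s[1],275],q)
bot.move_gripper(0,20)
show(bot,"above")
cs=[bot.read_camera(n) for n in("scene","top")]
im=np.hstack([cs[0]["image"][110:260,190:360],cs[1]["image"][150:300,190:360]])
for k,c in zip((0,1),cs): print(proj(c,ball(0)))
cv2.imwrite("pics/rel.png",cv2.resize(im,None,fx=2.3,fy=2.3,interpolation=cv2.INTER_CUBIC))
E
```

```text
open t25.42 p [547.2 105.6 202.9] j6 -0.815 F [ 0.04  0.34 -0.1 ] M [-0.023  0.009  0.02 ] sd 0.0235 w 55.8 g 0.0
above t28.17 p [535.4 -37.9 275. ] j6 -2.072 F [ 0.22 -0.01  0.01] M [ 0.007 -0.001 -0.008] sd 0.0242 w -0.0 g 0.0
[280.57798656 201.29777463]
[283.05650439 206.73526483]
```

View pics/rel.png

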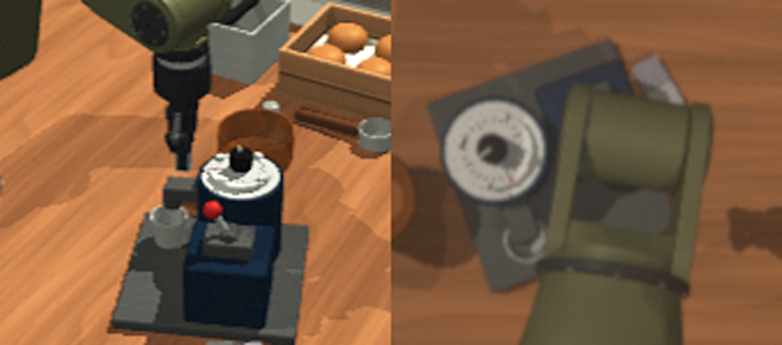

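The ring's red dot hasn't moved (right half, about (508,180)). The knob is free and its pointer has turned. The lever ball is at (212,210) in the left half, within a pixel of my prediction. Next I push the lever along its arc.

```bash
python3 - <<'E'
from h import *
from rig import bot
d=np.load("lev.npz");u,piv=d["u"],d["piv"];Z=np.array([0,0,1.])
ball=lambda a: piv+50*(np.sin(a-.5)*u+np.cos(a-.5)*Z)
tcp=lambda a,off: ball(a)-u*off+Z*11
print("down",bot.servo_line(tcp(0,38),speed=100,until_force=6))
print("touch",bot.servo_line(tcp(0,22),speed=60,until_force=3)); show(bot,"touch",3)
for a in np.arange(.1,1.01,.1):
    bot.servo_line(tcp(a,22),speed=60)
    s,f,m,_=st(bot,2);print("%.1f"%a,"Fu %.1f Fz %.1f"%(f@u,f[2]),"lag %.1f"%((s["ee_pos"]-tcp(a,22))@u))
    if f@u<-15: break
print("end",bot.servo_line(tcp(1,15),speed=30,until_force=8)); show(bot,"end",3)
E
```

```text
down False
touch False
touch t29.67 p [550.3 -32.2 201.8] j6 -2.058 F [-0.41 -0.61 -0.67] M [-0.01   0.01   0.017] sd 0.0069 w -0.1 g 0.0
0.1 Fu 0.1 Fz 0.3 lag 0.1
0.2 Fu -0.4 Fz 0.4 lag 0.1
0.3 Fu -0.4 Fz -0.0 lag 0.1
0.4 Fu -0.3 Fz -0.7 lag 0.1
0.5 Fu 0.5 Fz -0.2 lag 0.1
0.6 Fu 0.1 Fz -0.3 lag 0.1
0.7 Fu -0.5 Fz -0.2 lag 0.1
0.8 Fu -0.2 Fz 0.4 lag 0.1
0.9 Fu 0.2 Fz 0.4 lag 0.1
1.0 Fu -6.0 Fz 2.5 lag -0.2
end True
end t33.14 p [595.2 -15.4 201.1] j6 -2.018 F [-8.91 -2.83  5.59] M [-0.439  1.429  0.01 ] sd 0.0114 w -0.2 g 4.6
```

```bash
python3 - <<'E'
from h import *
from rig import bot
d=np.load("lev.npz");u,piv=d["u"],d["piv"];Z=np.array([0,0,1.])
p=bot.read_state()["ee_pos"]
bot.servo_line(p-u*20,speed=60);bot.servo_line(p-u*20+Z*75,speed=120)
bot.move_joints([-1.244,.3,1.521,0,1.321,-.067]); show(bot,"home")
cs=[bot.read_camera(n) for n in("scene","top")]
for a in(.8,.9,1.): print(a,[proj(c,piv+50*(np.sin(a-.5)*u+np.cos(a-.5)*Z)).round(1) for c in cs])
for c,b in zip(cs,((150,290,230,335),(150,290,200,340))):
    m=c["image"][b[0]:b[1],b[2]:b[3]].astype(int);m=(m[...,2]>120)&(m[...,1]<70)&(m[...,0]<80)
    k,l,s,ce=cv2.connectedComponentsWithStats(m.astype(np.uint8));i=1+s[1:,4].argmax();print(s[i,4],ce[i]+[b[2],b[0]])
old=np.load("top0.npz")["image"]
im=np.hstack([x[165:265,195:325] for x in(old,cs[1]["image"])]);cv2.imwrite("pics/end.png",cv2.resize(im,None,fx=3,fy=3,interpolation=cv2.INTER_CUBIC))
E
```

```text
home t36.75 p [ 211.3 -507.7  249.9] j6 -0.067 F [ 0.17 -0.66  0.14] M [-0.004 -0.019 -0.002] sd 0.0092 w -0.0 g 0.0
0.8 [array([292.6, 201.4]), array([278.3, 192.8])]
0.9 [array([294., 202.]), array([277.7, 191.2])]
1.0 [array([295.4, 202.7]), array([277.1, 189.7])]
34 [296.88235294 201.32352941]
45 [276. 189.]
```

View pics/end.png

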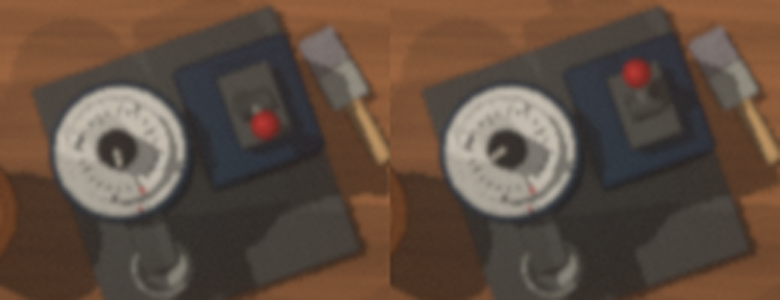

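The ring dot is unchanged (530,190). The knob pointer has turned clockwise by about 1 rad. The ball is at the back stop (636,72).

```bash
python3 -c "
from rig import bot
print(bot.finish_job())"
```

```text
the job is handed in; nothing more can be done
None
```

I handed the job in at about 37 s of the 64 s limit, but no verdict came back: the knob was released just past first touch (about 0.08 N m above its drag by the wrist readings), the ring's red dot looks unmoved, and the lock lever is against its back stop.

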